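# Set a carving blank under the pricking needle and hold the needle down

### The job

Slide the dark wooden blank along the bench, without lifting it off, until its white dot lies under the needle tip of the pricking stand. Only then pull the stand's orange spring-return handle out until its white pointer stands in the red band, which brings the needle down onto the dot, and finish while still holding it there, with the blank still in place. Leave the jar, weight, tin and screwdriver where they are.

Things in the scene. Friction and masses are not known exactly. Their poses are not given: they have to be found in the camera images.
- blank: loose flat bar of dark brown wood, 200 x 40 x 16 mm, about 0.1 kg, lying flat on the bench. Origin: centre of its underside; x along its length (towards the end with the white dot), y across its width, z up.
- dot (a point): centre of the white dot, 14 mm across, on the blank's upper face: on its centre line, 70 mm from the middle, 30 mm from one end (16 mm above the blank's underside).
- stand: fixed stand, place and yaw vary. Origin on the bench; the handle pulls out along its -x; y left, z up. In mm in its frame: grey base x -100..90, y -50..50, 38 high; steel column, 28 thick, at (70,0); from it a grey arm 30 wide runs to -y at 98-120 height; at (70,-120) a dark sleeve, 26 wide, at 85-121 height holds the needle. Below arm and sleeve, beyond the base, is open bench.
- needle_tip (a point): point of the steel needle, at stand (70, -120) mm. With the handle home it hangs 41 mm above the bench; it moves straight down half as far as the handle is pulled (25 mm at the middle of the red band, where it just touches a 16 mm thick blank). The rod above the thin point is 10 mm thick; its brass cap ends 128 mm above the point.
- handle (a joint): how far the handle is pulled out, in m: 0 = home, end stop 0.065; the red band is 0.045 to 0.055. Pull along the stand's -x. A spring draws it back: about 4.5 N at home, 12 N at the band.
- handle_grip (a point): place to grip on the orange handle: its centre line, 85 mm above the bench, 17 mm below its top. The handle is an upright block 22 (stand x) by 32 mm (stand y), from 52 to 102 mm height, on a dark 40 x 40 mm carriage (40 to 52 mm height). Home, it is at stand (-20, 0) mm, 90 mm from the column's axis. Axes as the stand's.
- pointer (a point): the white pointer, a thin bar 94 mm long across the track under the carriage, sticking out on both sides, in line with the handle's middle; moves with it.
- red_mark (a point): middle of the red band, at stand (-70, 0) mm, 40 mm height: two red patches, 10 mm wide along the track, on top of the base on either side of the carriage. The pointer is at the mark when the two agree along stand x.
- jar: amber glass jar with steel cap, 60 mm across, 75 mm high; leave alone. Origin: centre of underside.
- weight: brass weight with a knob, 52 mm across, 56 mm high; leave alone. Origin: centre of underside.
- tin: small open aluminium tin, 64 mm across, 40 mm high; leave alone. Origin: centre of underside.
- driver: screwdriver with blue handle, 170 mm long, lying on the bench; leave alone. Its x axis is its length.

How it is judged:
On the way, in this order (a step that is already met when the one before it is completed fails the run):
1. the white dot lies under the needle tip (within 7 mm), the blank flat and still, the handle still home (horizontal distance between dot and needle_tip below 0.007 m and value of joint handle below 0.006 m and linear speed of blank below 0.02 m/s and angle between blank's own z axis and vertical below 0.06 rad and height (world z) of blank below 0.005 m), for 0.2 s.
2. the handle is pulled to the red band with the dot still under the needle (horizontal distance between dot and needle_tip below 0.007 m and value of joint handle between 0.044 and 0.056 m), for 0.2 s.
At the end, for the whole second after the job is handed in: The robot is holding the handle still with its pointer in the red band (44 to 56 mm out), pushing on it with over 3 N, and the white dot is within 7 mm (horizontally) of the needle tip with the blank flat and at rest on the bench (all of step 2 and angle between blank's own z axis and vertical below 0.06 rad and height (world z) of blank below 0.005 m and linear speed of blank below 0.02 m/s and velocity of joint handle between -0.02 and 0.02 m/s and contact force between any of the fingers, the arm and stand above 3 N); the arm keeps its last pose, push and grip.
It fails at once if the blank is lifted off the bench (more than 20 mm) or tipped up (height (world z) of blank above 0.02 m or angle between blank's own z axis and vertical above 0.35 rad).
It fails at once if the handle is pulled (over 15 mm) while the dot is not under the needle (value of joint handle above 0.015 m and horizontal distance between dot and needle_tip above 0.01 m).
It fails at once if the jar, weight, tin or screwdriver is moved by over 30 mm (distance of any of jar, weight, tin, driver from where it was at the start of the episode above 0.03 m).
It also fails if it takes over 51 s, if anything falls off the work surface, if the arm or the gripper's body presses on something with over 40 N, if the wrist force passes 120 N, or if a joint passes its speed limit or range.

### The arm

A 6-joint arm with a two-finger parallel gripper is mounted at the origin on the work surface. World frame = base frame: x ahead of the robot, y to its left, z up, the work surface at z = 0. Lengths are in m, angles in rad, forces in N, time in s.
With the tool pointing down it reaches from about 0.3 to 0.75 m from the base axis. Payload 8.5 kg.
Tool frame: the origin (TCP) lies on the centre line of the jaws, within the pads' length; the fingertips stand manip.tip_reach ahead of it and the grasp point (between the pads) lies 3 mm ahead of it (manip.tip_reach is the distance from the TCP to the fingertips, in m); z points along the fingers, y is the direction in which the jaws open and shut (so a half turn about z gives the same grasp; the last joint's range is limited). The gripper opens to 88 mm and grips with 3 to 60 N. Pads are 18 mm wide; open, the fingers measure 123 mm over their backs; the gripper's body (75 mm by 187 mm) begins 45 mm behind the grasp point.
Start: joints at [1.065, 0.381, 1.297, -0, 1.464, -0.215], TCP at [0.158, 0.527, 0.261] pointing down, gripper open.
Joint ranges: [-3.11, 3.11], [-0.89, 2.33], [0.22, 2.48], [-1.42, 4.56], [0.17, 2.85], [-2.88, 2.88]. Speed limits (rad/s): [2.39, 2.39, 3.14, 3.14, 3.14, 3.14].

### API

Orientations are given as a unit quaternion [x, y, z, w].
In Python, from cell import manip gives the robot as it stands. The module is installed in compiled form; this text tells all that it offers.
- The arm moves only by the tool step_arm, never from a script. Its argument "moves" is a list of rows, each an object with "grip": the opening, from -1 (shut) to 1 (fully open), so that 0 is half open; "offset": the shift along the world's x, y, z in cm, a list of three; "turn": the turn, a rotation vector about the world's x, y, z in rad, a list of three. A call has exactly 5 rows; each row is the pose to reach, as a shift and turn from the pose commanded when the call began; what a row does not reach only later rows make up. A row lasts 1/8 s, in which the tool goes at most 62.5 mm and 10.7 degrees, less where a joint would pass 70% of its speed; a pose out of reach is approached as far as the arm can. A call with a gripper value outside its range is refused whole. The fingers move at their own pace and stop on an object; "newtons" is the grip in N (left out, the last holds). Time passes only in rows, so rows that repeat a pose let the fingers close, or fill a call up. It gives the time, the measured TCP pose, the force and the opening at its end, in the units of the state.
- manip.observe(): the state, without advancing time (a new reading comes with each control period).
- manip.capture(name): name is "side" or "top"; returns a dict with "image" (400x640x3 uint8, blue, green, red), "vertical_fov" (degrees; the focal length in pixels is half the picture's height over the tangent of half this angle, whatever the lens; pixels are square), "cx", "cy" (the principal point, pixels), "world_to_cam" (4x4, takes a point from world to camera coordinates). Camera axes: x right, y down, z forward; pixel columns grow to the right and rows downward; lengths in m; the calibration is good to about 2 mm. A picture is of the moment at which its call begins. There is no depth.
- manip.finish_job(): hands the job in, once; it reports no verdict.
The state is a dict: "t": time; "joint_positions": joint angles; "joint_vel": joint speeds; "tau": joint torques, N m; "eef_pos": TCP position; "tool_rot": TCP orientation; "force": force on the tool from outside, world axes, zero at the start; "wrist_torque": the same for the moment, N m; "opening": finger opening in m.
Only numpy, scipy, OpenCV 4.12 (cv2) and the standard library are available. Lean on these libraries where they do the work, as an engineer would, in place of code of your own. Each camera call takes 0.05 s, during which the arm holds its last target.

## Working session

There is one attempt and no reset: what is moved stays moved. The work goes in short steps, Python scripts to look and compute and a tool call to move; the robot and the scene stay as the last step left them, time stands still between calls to the robot, and variables do not carry over. Pictures are saved under pics/ and viewed, and the job is handed in when it is done.

Besides the shell and the picture viewer there is one more tool, called after "Emit:" as name([rows], argument=value, ...), one row to a line, values as JSON. step_arm: Moves the arm, as the interface text tells. Its arguments: {"type":"object","properties":{"moves":{"type":"array","items":{"type":"object","properties":{"grip":{"type":"number"},"offset":{"type":"array","items":{"type":"number"}},"turn":{"type":"array","items":{"type":"number"}}}}},"newtons":{"type":"number"}},"required":["moves"]}

```bash
mkdir -p pics; python3 - <<'E'
from cell import manip
import cv2,numpy as np,pickle
o=manip.observe();print(o['t'],o['eef_pos'],o['tool_rot'],o['opening'],manip.tip_reach)
for n in('side','top'):
    c=manip.capture(n);cv2.imwrite(f'pics/{n}0.png',c['image']);pickle.dump(c,open(f'{n}.pkl','wb'))
    print(n,c['vertical_fov'],c['cx'],c['cy'],np.round(c['world_to_cam'],3).tolist())
E
```

```text
0.0 [0.15757506 0.52668604 0.26014116] [ 1.44888497e-01  9.89447729e-01 -6.69994619e-04 -2.58765258e-04] 0.08799929450950081 0.022
side 45.73049570284767 321.0806145824595 195.67636234144874 [[0.979, -0.202, 0.001, -0.559], [-0.138, -0.672, -0.728, 0.201], [0.148, 0.713, -0.686, 0.948], [0.0, 0.0, 0.0, 1.0]]
top 54.82680008346355 323.68353909720463 193.8419788501978 [[-0.022, -1.0, 0.003, 0.062], [-0.986, 0.021, -0.166, 0.61], [0.166, -0.007, -0.986, 0.889], [0.0, 0.0, 0.0, 1.0]]
```

View pics/side0.png

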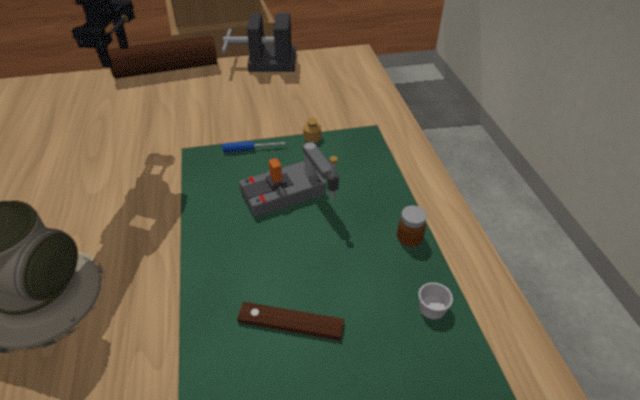

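View pics/top0.png

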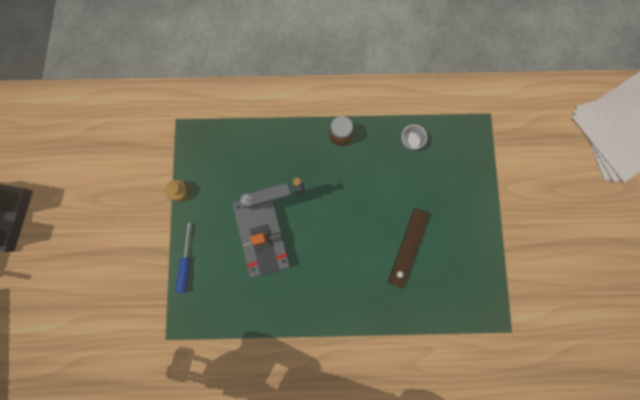

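The side view shows the stand at about (285,185), with the blank at (290,320) and its dot at (255,313). In the top view the dot is at about (400,274) and the brass cap at (297,182). I'll zoom in for precise pixels.

```bash
python3 - <<'E'
import cv2,pickle,numpy as np
t=pickle.load(open('top.pkl','rb'))['image'];s=pickle.load(open('side.pkl','rb'))['image']
def z(im,x,y,w,h,f,n): cv2.imwrite(n,cv2.resize(im[y:y+h,x:x+w],None,fx=f,fy=f,interpolation=cv2.INTER_CUBIC))
z(t,220,165,130,120,5,'pics/zt1.png');z(t,375,195,70,100,6,'pics/zt2.png');z(s,230,130,130,100,6,'pics/zs1.png')
E
```

```text
(no output)
```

View pics/zt1.png

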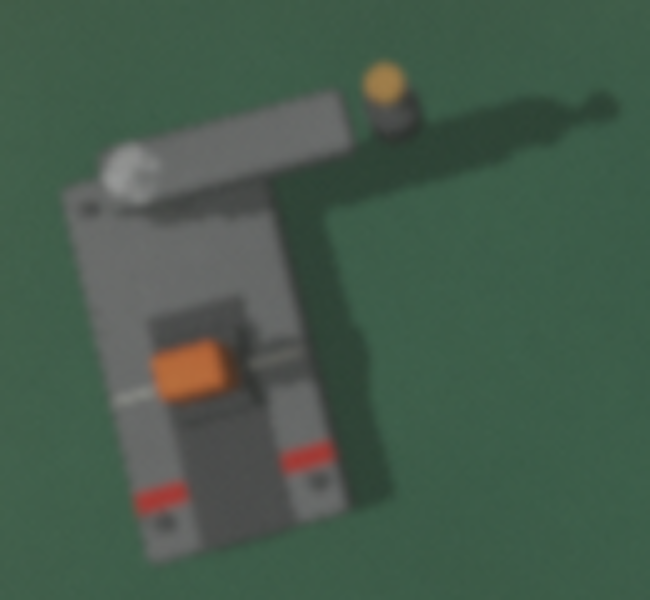

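View pics/zt2.png

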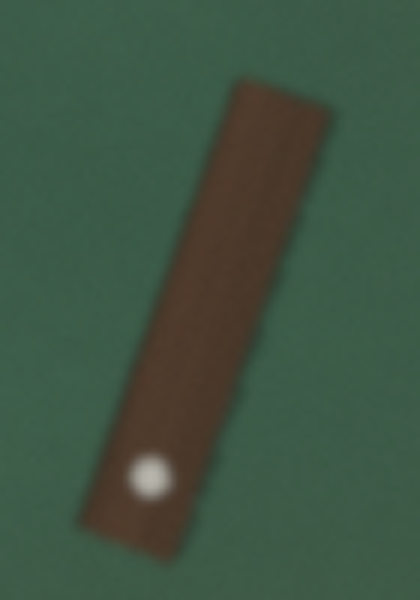

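View pics/zs1.png

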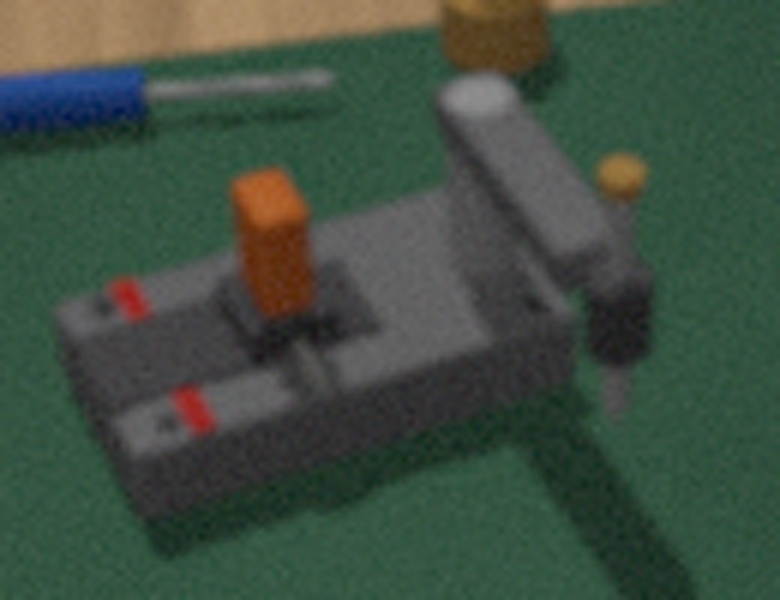

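```bash
cat > h.py <<'E'
import numpy as np,cv2,pickle
def proj(c,P):
    P=np.atleast_2d(P);W=np.array(c['world_to_cam']);f=200/np.tan(np.radians(c['vertical_fov'])/2)
    q=P@W[:3,:3].T+W[:3,3];return q[:,:2]/q[:,2:]*f+[c['cx'],c['cy']]
def ray(c,uv,z):
    W=np.array(c['world_to_cam']);f=200/np.tan(np.radians(c['vertical_fov'])/2)
    d=W[:3,:3].T@np.array([(uv[0]-c['cx'])/f,(uv[1]-c['cy'])/f,1]);o=-W[:3,:3].T@W[:3,3]
    return (o+d*(z-o[2])/d[2])
def white(c,x,y,w,h,th=130):
    g=c['image'][y:y+h,x:x+w].min(axis=2).astype(float);m=np.clip(g-th*0.7,0,None)
    ys,xs=np.mgrid[y:y+h,x:x+w];return np.array([(m*xs).sum(),(m*ys).sum()])/m.sum()
E
python3 - <<'E'
from h import *
from scipy.optimize import least_squares
T=pickle.load(open('top.pkl','rb'));S=pickle.load(open('side.pkl','rb'))
u=lambda l,x,y,f:np.array([(x+(a+.5)/f-.5,y+(b+.5)/f-.5) for a,b in l])
mt=np.array([(90,50,38),(-100,50,38),(-100,-50,38),(-70,0,40),(70,-120,169),(-20,0,102)])/1e3
pt=u([(62,190),(150,563),(350,508),(234,478),(385,82),(188,370)],220,165,5)
ms=np.array([(70,-120,41),(70,-120,169),(-20,0,102),(-100,50,38),(-100,-50,38),(90,-50,38),(-70,0,40)])/1e3
ps=u([(614,418),(622,172),(268,190),(55,308),(118,442),(573,313),(162.5,355.5)],230,130,6)
def tf(p,m):
    c,s=np.cos(p[2]),np.sin(p[2]);return np.c_[p[0]+c*m[:,0]-s*m[:,1],p[1]+s*m[:,0]+c*m[:,1],m[:,2]]
rt=lambda p:(proj(T,tf(p,mt))-pt).ravel()
rs=lambda p:(proj(S,tf(p,ms))-ps).ravel()
for n,f in(('top',rt),('side',rs),('both',lambda p:np.r_[rt(p),rs(p)])):
    r=least_squares(f,[.55,.15,0],loss='soft_l1');print(n,r.x,np.round(f(r.x),1).tolist())
    print(' needle',tf(r.x,np.array([[.07,-.12,.041]])),'grip',tf(r.x,np.array([[-.02,0,.085]])))
d1=white(T,392,266,16,16);d2=white(S,246,306,18,14);print(d1,d2,ray(T,d1,.016),ray(S,d2,.016))
pc=u([(242,78),(335,108),(172,562),(80,522)],375,195,6)
q=np.array([ray(T,p,.016) for p in pc]);print(q)
for n,uv,z in(('jar',(341,124),.075),('tin',(414,137),.04),('weight',(176,189),.056),('drv',(185,258),.01)):print(n,ray(T,uv,z))
E
```

```text
top [0.52307956 0.2060174  0.24649876] [-0.7, -0.8, -0.2, 0.8, 0.4, 0.4, 0.2, -0.2, 0.1, -0.0, 0.1, -0.2]
 needle [[0.62024485 0.10672538 0.041     ]] grip [[0.5036841 0.2011372 0.085    ]]
side [0.52130041 0.20840561 0.24894315] [-0.0, 2.0, -0.3, -0.7, -0.1, 0.4, -1.3, -1.4, 2.3, 2.3, 1.1, -0.3, -0.4, -1.1]
 needle [[0.61870813 0.10935139 0.041     ]] grip [[0.50191695 0.20347801 0.085     ]]
both [0.5221217  0.20662203 0.2479963 ] [-1.0, -0.4, -0.4, 1.2, 0.2, 0.8, -0.0, 0.2, -0.2, 0.4, -0.1, 0.2, 0.5, 2.5, 0.2, -0.1, 0.4, 0.8, -0.9, -1.0, 2.7, 2.8, 1.5, 0.2, -0.0, -0.6]
 needle [[0.61943558 0.10747563 0.041     ]] grip [[0.50273358 0.20171279 0.085     ]]
[399.57436217 274.06969508] [254.38741204 311.69859265] [ 0.4142639 -0.1325386  0.016    ] [ 0.41392897 -0.13173444  0.016     ]
[[ 0.57709997 -0.18002714  0.016     ]
 [ 0.56364153 -0.21818207  0.016     ]
 [ 0.38034789 -0.13964126  0.016     ]
 [ 0.39696322 -0.10315541  0.016     ]]
jar [0.7794735  0.00291067 0.075     ]
tin [ 0.75390933 -0.18278892  0.04      ]
weight [0.62963652 0.40668931 0.056     ]
drv [0.4643819 0.394744  0.01     ]
```

Emit:
step_arm([
  {"grip":1,"offset":[6,-5,0],"turn":[0,0,0]},
  {"grip":1,"offset":[10,-10,0],"turn":[0,0,0]},
  {"grip":1,"offset":[14,-16,0],"turn":[0,0,0]},
  {"grip":1,"offset":[18,-22,0],"turn":[0,0,-0.05]},
  {"grip":1,"offset":[21,-28,0],"turn":[0,0,-0.113]},
])

```text
t: 0.72
eef_pos: [0.3488, 0.2804, 0.2606]
tool_rot: [0.201, 0.98, -0.0, -0.0]
force: [1.3, -0.3, -0.5]
opening: 0.0881
```

Emit:
step_arm([
  {"grip":1,"offset":[2,-6,0],"turn":[0,0,0]},
  {"grip":1,"offset":[5,-12,0],"turn":[0,0,0]},
  {"grip":1,"offset":[8,-18,0],"turn":[0,0,0]},
  {"grip":1,"offset":[11,-24,0],"turn":[0,0,0]},
  {"grip":1,"offset":[13.5,-30,0],"turn":[0,0,0]},
])

```text
t: 1.35
eef_pos: [0.4768, -0.0043, 0.2606]
tool_rot: [0.201, 0.98, 0.0, -0.0]
force: [1.4, 1.0, 0.8]
opening: 0.088
```

```bash
cat > st.py <<'E'
from cell import manip
import numpy as np
from scipy.spatial.transform import Rotation as R
o=manip.observe();r=R.from_quat(o['tool_rot']).as_matrix()
print(round(o['t'],2),np.round(o['eef_pos'],4),'jaw yaw',round(np.arctan2(r[1,1],r[0,1]),4),'z',np.round(r[:,2],3),'F',np.round(o['force'],1),round(o['opening'],4),'q',np.round(o['joint_positions'],2))
E
python3 st.py
```

```text
1.35 [ 0.4768 -0.0043  0.2606] jaw yaw 1.1668 z [-0.  0. -1.] F [1.4 1.  0.8] 0.088 q [-0.26  0.25  1.49  0.    1.4  -1.42]
```

Emit:
step_arm([
  {"grip":1,"offset":[1.5,-6,0],"turn":[0,0,0]},
  {"grip":1,"offset":[3.1,-12,0],"turn":[0,0,0]},
  {"grip":1,"offset":[3.1,-13,0],"turn":[0,0,0]},
  {"grip":1,"offset":[3.1,-13,0],"turn":[0,0,0]},
  {"grip":1,"offset":[3.1,-13,0],"turn":[0,0,0]},
])

```text
t: 1.98
eef_pos: [0.507, -0.1309, 0.2609]
tool_rot: [0.2, 0.98, 0.0, -0.0]
force: [0.2, -0.6, 0.2]
opening: 0.0879
```

```bash
python3 st.py
```

```text
1.98 [ 0.507  -0.1309  0.2609] jaw yaw 1.1685 z [-0.  0. -1.] F [ 0.2 -0.6  0.2] 0.0879 q [-0.48  0.33  1.37  0.    1.44 -1.65]
```

Emit:
step_arm([
  {"grip":1,"offset":[2.7,-5.2,-2],"turn":[0,0,0]},
  {"grip":1,"offset":[2.7,-5.2,-8],"turn":[0,0,0]},
  {"grip":1,"offset":[2.7,-5.2,-14],"turn":[0,0,0]},
  {"grip":1,"offset":[2.7,-5.2,-19],"turn":[0,0,0]},
  {"grip":1,"offset":[2.7,-5.2,-20],"turn":[0,0,0]},
])

```text
t: 2.6
eef_pos: [0.5333, -0.1824, 0.0587]
tool_rot: [0.2, 0.98, 0.001, -0.002]
force: [0.2, -0.1, 0.2]
opening: 0.0884
```

```bash
cat > cap.py <<'E'
import sys
from h import *
from cell import manip
n,tag,x,y,w,h,f=sys.argv[1],sys.argv[2],*map(int,sys.argv[3:])
c=manip.capture(n);pickle.dump(c,open(n+tag+'.pkl','wb'))
cv2.imwrite(f'pics/{n}{tag}.png',cv2.resize(c['image'][y:y+h,x:x+w],None,fx=f,fy=f,interpolation=cv2.INTER_CUBIC))
E
python3 st.py; python3 cap.py side 1 150 150 260 200 3
```

```text
2.6 [ 0.5333 -0.1824  0.0587] jaw yaw 1.1687 z [-0.004  0.003 -1.   ] F [ 0.2 -0.1  0.2] 0.0884 q [-0.54  0.63  1.52  0.    1.   -1.71]
```

View pics/side1.png

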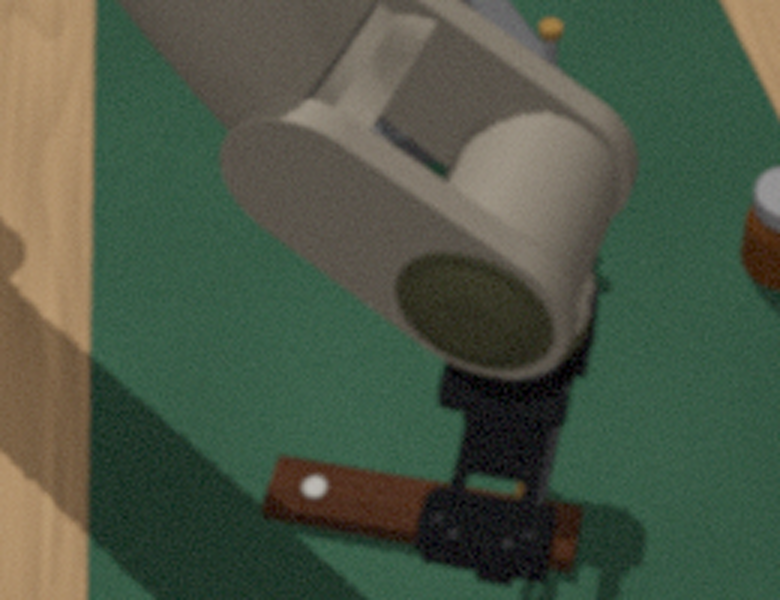

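The gripper straddles the blank, with the dot clear at about (255,312) in full-image pixels. I'll lower it and grip.

Emit:
step_arm([
  {"grip":1,"offset":[0,0,-2],"turn":[0,0,0]},
  {"grip":1,"offset":[0,0,-3.3],"turn":[0,0,0]},
  {"grip":1,"offset":[0,0,-3.3],"turn":[0,0,0]},
  {"grip":0.2,"offset":[0,0,-3.3],"turn":[0,0,0]},
  {"grip":-0.1,"offset":[0,0,-3.3],"turn":[0,0,0]},
], newtons=20)

```text
t: 3.28
eef_pos: [0.5346, -0.1844, 0.0285]
tool_rot: [0.201, 0.98, -0.0, 0.001]
force: [0.2, 0.3, -0.1]
opening: 0.0706
```

Emit:
step_arm([
  {"grip":-0.3,"offset":[0,0,0],"turn":[0,0,0]},
  {"grip":-0.3,"offset":[0,0,0],"turn":[0,0,0]},
  {"grip":-0.3,"offset":[0,0,0],"turn":[0,0,0]},
  {"grip":-0.3,"offset":[0,0,0],"turn":[0,0,0]},
  {"grip":-0.3,"offset":[0,0,0],"turn":[0,0,0]},
])

```text
t: 3.9
eef_pos: [0.5343, -0.1843, 0.0278]
tool_rot: [0.201, 0.98, 0.0, 0.0]
force: [-0.7, 0.4, 1.0]
opening: 0.0396
```

```bash
python3 st.py; python3 cap.py side 2 150 150 260 200 3; python3 -c "
from h import *
c=pickle.load(open('side2.pkl','rb'));d=white(c,246,304,20,16);print(d,ray(c,d,.016))"
```

```text
3.9 [ 0.5343 -0.1843  0.0278] jaw yaw 1.167 z [ 0.  0. -1.] F [-0.7  0.4  1. ] 0.0396 q [-0.54  0.67  1.54  0.    0.92 -1.71]
[254.27069426 311.78738318] [ 0.41369123 -0.13188558  0.016     ]
```

View pics/side2.png

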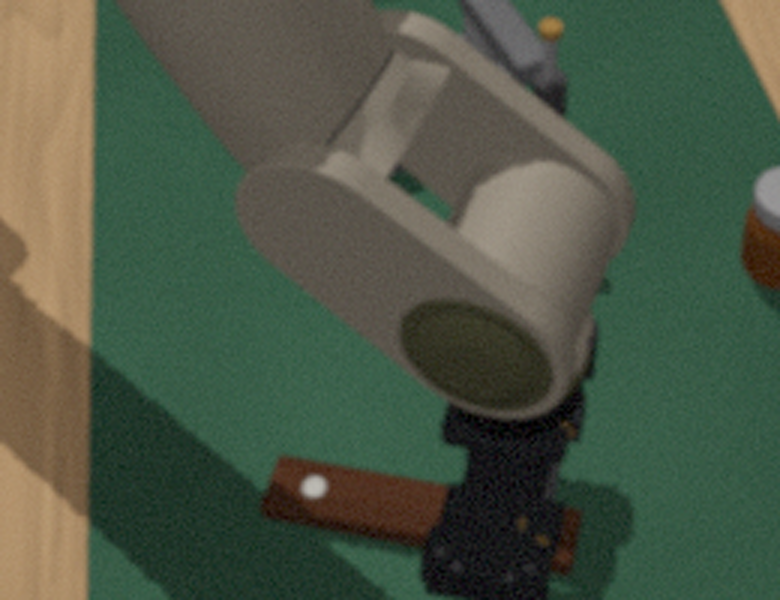

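Emit:
step_arm([
  {"grip":-0.3,"offset":[0.5,0.9,0],"turn":[0,0,-0.07]},
  {"grip":-0.3,"offset":[1.1,2,0],"turn":[0,0,-0.15]},
  {"grip":-0.3,"offset":[1.7,3.2,0],"turn":[0,0,-0.23]},
  {"grip":-0.3,"offset":[2.3,4.4,0],"turn":[0,0,-0.31]},
  {"grip":-0.3,"offset":[2.9,5.5,0],"turn":[0,0,-0.39]},
])

```text
t: 4.58
eef_pos: [0.5634, -0.129, 0.0278]
tool_rot: [0.388, 0.922, -0.0, 0.0]
force: [0.0, -1.0, 1.3]
opening: 0.0398
```

Emit:
step_arm([
  {"grip":-0.3,"offset":[0.5,1.1,0],"turn":[0,0,-0.08]},
  {"grip":-0.3,"offset":[1.1,2.2,0],"turn":[0,0,-0.16]},
  {"grip":-0.3,"offset":[1.7,3.3,0],"turn":[0,0,-0.24]},
  {"grip":-0.3,"offset":[2.3,4.4,0],"turn":[0,0,-0.32]},
  {"grip":-0.3,"offset":[2.9,5.5,0],"turn":[0,0,-0.4]},
])

```text
t: 5.2
eef_pos: [0.5925, -0.0741, 0.0278]
tool_rot: [0.563, 0.826, -0.0, 0.0]
force: [-2.0, -1.9, 0.6]
opening: 0.0396
```

```bash
python3 st.py; python3 cap.py side 3 150 100 260 200 3;
```

```text
5.2 [ 0.5925 -0.0741  0.0278] jaw yaw 0.3746 z [-0. -0. -1.] F [-2.  -1.9  0.6] 0.0396 q [-0.32  0.71  1.45 -0.    0.98 -0.7 ]
```

View pics/side3.png

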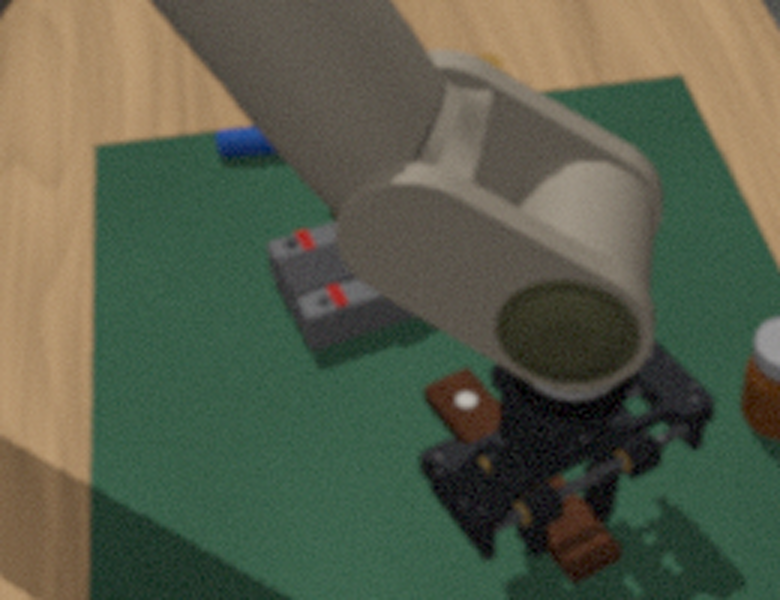

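The blank is following the gripper, with the dot now at about (305,233). Next I'll check the wrist's clearance from the needle.

```bash
python3 cap.py top 3 150 100 320 200 2;
```

```text
(no output)
```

View pics/top3.png

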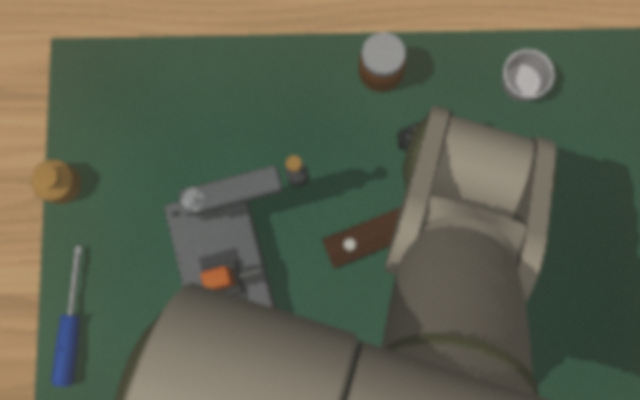

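```bash
python3 -c "
from h import *
c=pickle.load(open('top3.pkl','rb'));d=white(c,316,214,16,16);print(d,ray(c,d,.016))
c=pickle.load(open('side3.pkl','rb'));d=white(c,297,227,17,12);print(d,ray(c,d,.016))"
```

```text
[324.38038633 221.71768202] [0.54632611 0.04839959 0.016     ]
[304.96812534 232.7828201 ] [0.54435438 0.0482476  0.016     ]
```

Emit:
step_arm([
  {"grip":-0.3,"offset":[0.5,1.0,0],"turn":[0,0,-0.08]},
  {"grip":-0.3,"offset":[1.1,2.1,0],"turn":[0,0,-0.16]},
  {"grip":-0.3,"offset":[1.7,3.2,0],"turn":[0,0,-0.24]},
  {"grip":-0.3,"offset":[2.3,4.3,0],"turn":[0,0,-0.32]},
  {"grip":-0.3,"offset":[2.65,5.1,0],"turn":[0,0,-0.375]},
])

```text
t: 5.92
eef_pos: [0.6188, -0.0235, 0.0278]
tool_rot: [0.706, 0.708, -0.0, 0.0]
force: [-0.7, -1.2, 1.4]
opening: 0.0397
```

```bash
python3 st.py; python3 cap.py top 4 230 150 130 100 6;python3 cap.py side 4 260 130 130 100 6
```

```text
5.92 [ 0.6188 -0.0235  0.0278] jaw yaw 0.002 z [-0. -0. -1.] F [-0.7 -1.2  1.4] 0.0397 q [-0.23  0.74  1.38 -0.    1.02 -0.23]
```

View pics/top4.png

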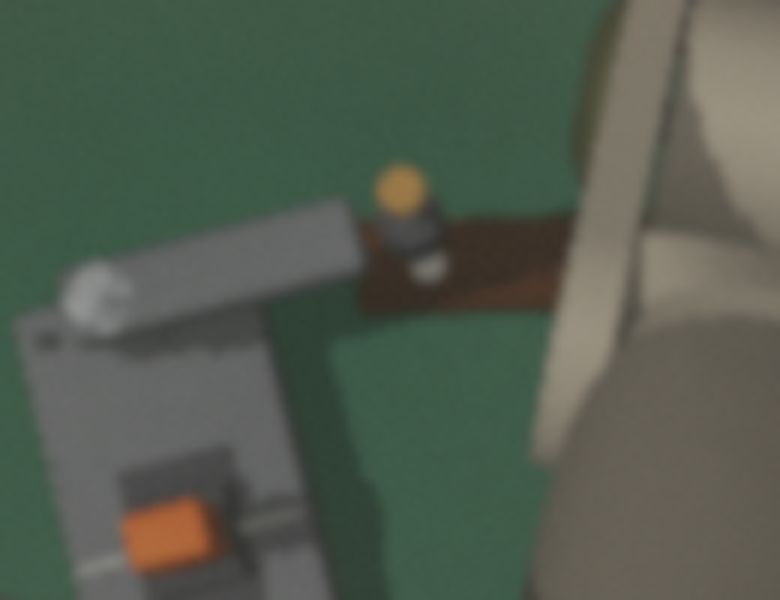

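View pics/side4.png

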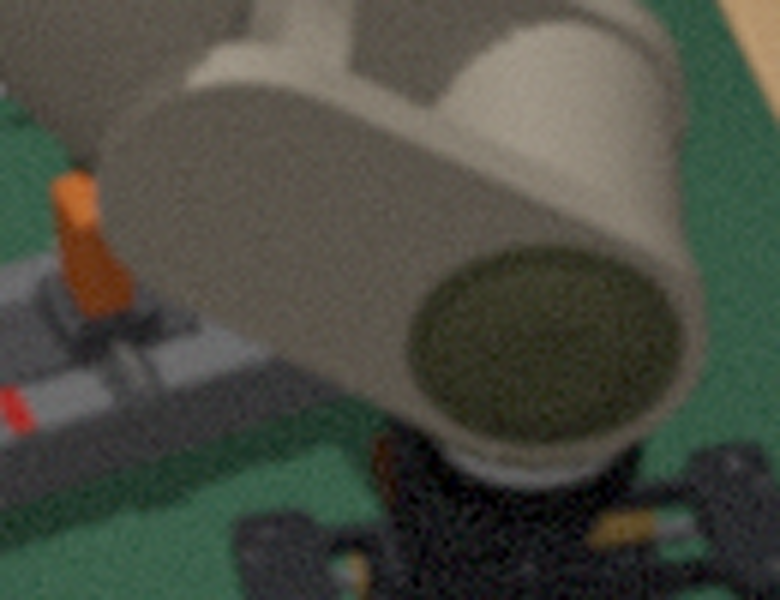

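The top view shows the dot peeking out below the sleeve at about (301,194). The side view is blocked by the wrist, so I'll release, lift and look again.

Emit:
step_arm([
  {"grip":0,"offset":[0,0,0],"turn":[0,0,0]},
  {"grip":0.3,"offset":[0,0,0],"turn":[0,0,0]},
  {"grip":0.5,"offset":[0,0,0],"turn":[0,0,0]},
  {"grip":0.5,"offset":[0,0,0],"turn":[0,0,0]},
  {"grip":0.5,"offset":[0,0,3],"turn":[0,0,0]},
])

```text
t: 6.65
eef_pos: [0.6177, -0.0232, 0.0562]
tool_rot: [0.706, 0.708, -0.001, -0.002]
force: [0.2, 0.2, 0.2]
opening: 0.0668
```

Emit:
step_arm([
  {"grip":0.5,"offset":[0,-2,5],"turn":[0,0,0]},
  {"grip":0.5,"offset":[-2,-5,10],"turn":[0,0,0]},
  {"grip":0.5,"offset":[-5,-8,16],"turn":[0,0,0]},
  {"grip":0.5,"offset":[-10,-10,21],"turn":[0,0,0]},
  {"grip":0.5,"offset":[-15,-10,22],"turn":[0,0,0]},
])

```text
t: 7.28
eef_pos: [0.4741, -0.1238, 0.2774]
tool_rot: [0.707, 0.708, 0.0, 0.002]
force: [-0.3, -0.6, 0.6]
opening: 0.066
```

```bash
python3 st.py; python3 cap.py top 5 230 150 130 100 6;python3 cap.py side 5 260 130 130 100 6
```

```text
7.28 [ 0.4741 -0.1238  0.2774] jaw yaw 0.0016 z [ 0.003 -0.002 -1.   ] F [-0.3 -0.6  0.6] 0.066 q [-0.5   0.26  1.43 -0.    1.45 -0.5 ]
```

View pics/top5.png

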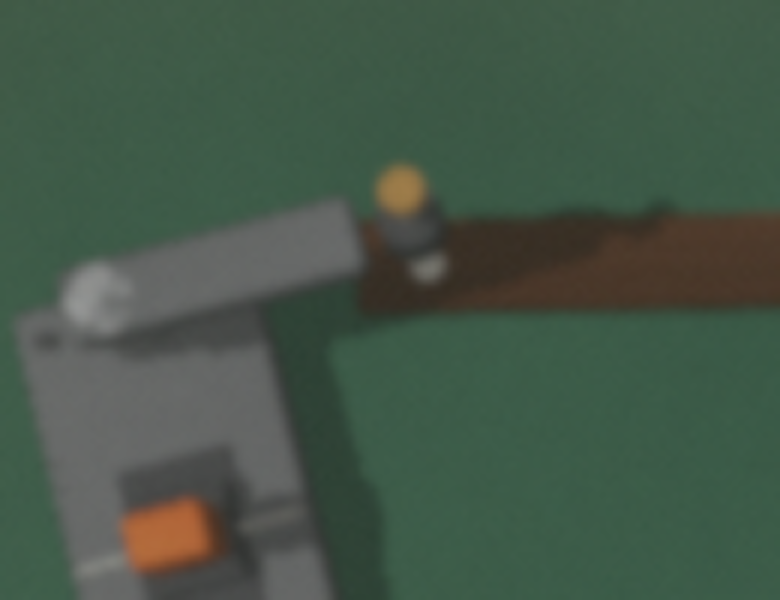

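View pics/side5.png

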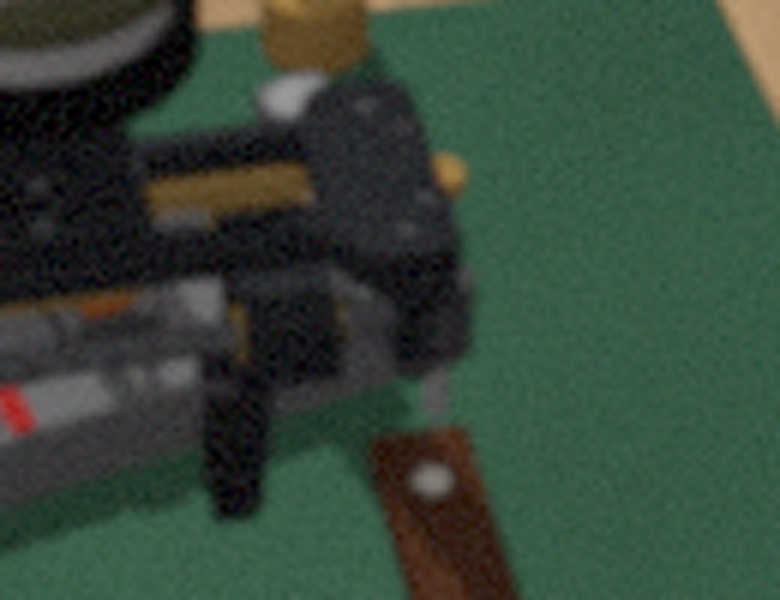

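```bash
python3 -c "
from h import *
c=pickle.load(open('side5.pkl','rb'));d=np.array([260+432.5/6-.5,130+480.5/6-.5]);w=white(c,327,205,10,10);print(d,w,ray(c,w,.016))
n=[260+434.5/6-.5,130+418.5/6-.5]
print('needle side',ray(c,n,.041), 'cap side',ray(c,[260+446/6-.5,130+172/6-.5],.169))
print('proj needle-down at z .016 for cand',proj(c,[[.6197,.1077,.016],[.6202,.1067,.016]]),(np.array(proj(c,[.6197,.1077,.016]))-.0))
t=pickle.load(open('top5.pkl','rb'))
print('cap top',ray(t,[230+401.5/6-.5,150+190.5/6-.5],.169),'dot lower edge pred',proj(t,[[.6197,.1077,.016],[.6127,.1077,.016]]), (proj(t,[[.6197,.1077,.016],[.6127,.1077,.016]])+.5-[230,150])*6)
# centreline x at col ~ 700
for r in (213,310): print(ray(t,[230+700/6-.5,150+r/6-.5],.016))
"
```

```text
[331.58333333 209.58333333] [331.69879518 209.60240964] [0.61825067 0.1072941  0.016     ]
needle side [0.62023894 0.11580821 0.041     ] cap side [0.62020046 0.10709665 0.169     ]
proj needle-down at z .016 for cand [[332.26803369 209.39344447]
 [332.57155601 209.66036893]] [[332.26803369 209.39344447]]
cap top [0.61969454 0.10734507 0.169     ] dot lower edge pred [[300.2974404  193.25430653]
 [300.3292221  195.98648866]] [[424.78464239 262.52583921]
 [424.9753326  278.91893196]]
[ 0.6385111  -0.00893014  0.016     ]
[ 0.59704583 -0.00763493  0.016     ]
```

Dot to needle axis is about 2 mm in both views (side dot (331.7,209.6), needle cap at (0.620,0.107)), so step 1 should be met. Next is the handle.

Emit:
step_arm([
  {"grip":0.5,"offset":[0,5,0],"turn":[0,0,-0.18]},
  {"grip":0.5,"offset":[0.5,11,0],"turn":[0,0,-0.36]},
  {"grip":0.5,"offset":[1,17,0],"turn":[0,0,-0.54]},
  {"grip":0.5,"offset":[2,23,0],"turn":[0,0,-0.72]},
  {"grip":0.5,"offset":[3,28,0],"turn":[0,0,-0.9]},
])

```text
t: 8.0
eef_pos: [0.5027, 0.1442, 0.2752]
tool_rot: [0.933, 0.36, -0.0, 0.0]
force: [0.8, -0.3, -0.1]
opening: 0.0665
```

Emit:
step_arm([
  {"grip":0.5,"offset":[0.5,3,0],"turn":[0,0,-0.15]},
  {"grip":0.5,"offset":[0.5,4.5,0],"turn":[0,0,-0.32]},
  {"grip":0.5,"offset":[0.5,4.5,0],"turn":[0,0,-0.425]},
  {"grip":0.5,"offset":[0.5,4.5,-3],"turn":[0,0,-0.425]},
  {"grip":0.5,"offset":[0.5,4.5,-8],"turn":[0,0,-0.425]},
])

```text
t: 8.62
eef_pos: [0.5083, 0.1876, 0.1952]
tool_rot: [0.987, 0.158, 0.002, 0.0]
force: [1.4, -0.6, 0.8]
opening: 0.066
```

```bash
python3 st.py; python3 cap.py top 6 160 80 320 240 2;python3 cap.py side 6 160 50 320 240 2
```

```text
8.62 [0.5083 0.1876 0.1952] jaw yaw -1.2533 z [ 0.003  0.001 -1.   ] F [ 1.4 -0.6  0.8] 0.066 q [0.13 0.42 1.43 0.   1.28 1.39]
```

View pics/top6.png

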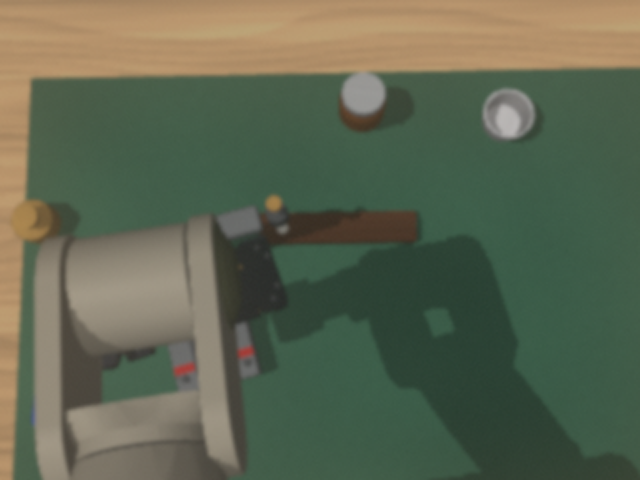

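View pics/side6.png

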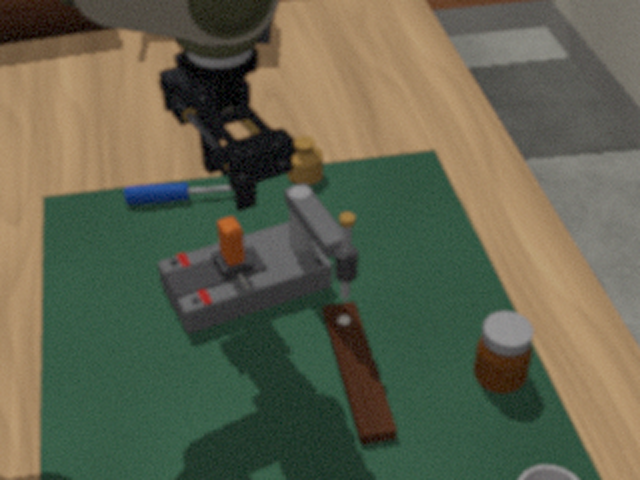

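The wrist is clear of the stand and the blank is undisturbed, with its dot at about (302,194) in the top view. I'll correct the remaining lag.

Emit:
step_arm([
  {"grip":0.5,"offset":[0,0,0],"turn":[0,0,0]},
  {"grip":0.5,"offset":[0,0,0],"turn":[0,0,0]},
  {"grip":0.5,"offset":[0,0,0],"turn":[0,0,0]},
  {"grip":0.5,"offset":[0,0,0],"turn":[0,0,0]},
  {"grip":0.5,"offset":[0,0,0],"turn":[0,0,0]},
])

```text
t: 9.35
eef_pos: [0.5076, 0.1872, 0.1957]
tool_rot: [0.987, 0.158, 0.0, -0.0]
force: [0.1, -0.1, -0.6]
opening: 0.0662
```

```bash
python3 st.py
```

```text
9.35 [0.5076 0.1872 0.1957] jaw yaw -1.2538 z [ 0.  0. -1.] F [ 0.1 -0.1 -0.6] 0.0662 q [0.13 0.42 1.43 0.   1.29 1.39]
```

Emit:
step_arm([
  {"grip":0.5,"offset":[-0.4,1.4,0],"turn":[0,0,-0.07]},
  {"grip":0.5,"offset":[-0.4,1.4,0],"turn":[0,0,-0.07]},
  {"grip":0.5,"offset":[-0.4,1.4,-3],"turn":[0,0,-0.07]},
  {"grip":0.5,"offset":[-0.4,1.4,-5],"turn":[0,0,-0.07]},
  {"grip":0.5,"offset":[-0.4,1.4,-6],"turn":[0,0,-0.07]},
])

```text
t: 9.98
eef_pos: [0.5034, 0.2007, 0.1346]
tool_rot: [0.992, 0.124, -0.001, 0.0]
force: [-0.5, -0.2, -0.1]
opening: 0.0663
```

Emit:
step_arm([
  {"grip":0.5,"offset":[0,0,-2],"turn":[0,0,0]},
  {"grip":0.5,"offset":[0,0,-4],"turn":[0,0,0]},
  {"grip":0.5,"offset":[0,0,-4.9],"turn":[0,0,0]},
  {"grip":0.5,"offset":[0,0,-4.9],"turn":[0,0,0]},
  {"grip":0.5,"offset":[0,0,-4.9],"turn":[0,0,0]},
])

```text
t: 10.6
eef_pos: [0.504, 0.2012, 0.0872]
tool_rot: [0.992, 0.123, 0.001, -0.0]
force: [-0.1, 0.4, 0.3]
opening: 0.0664
```

```bash
python3 st.py; python3 cap.py side 7 220 100 160 120 5
```

```text
10.6 [0.504  0.2012 0.0872] jaw yaw -1.3236 z [ 0.001  0.    -1.   ] F [-0.1  0.4  0.3] 0.0664 q [ 0.16  0.56  1.56 -0.    1.02  1.49]
```

View pics/side7.png

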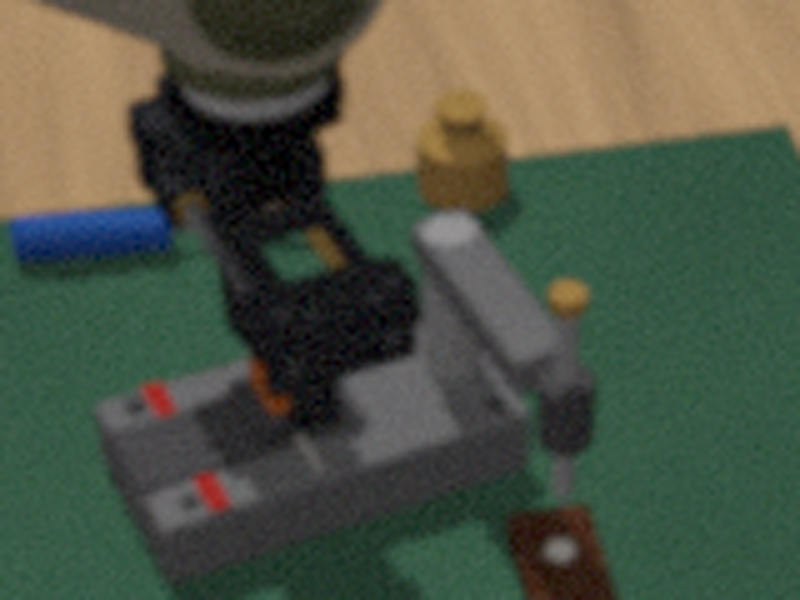

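The fingers straddle the handle at about (275,178), and the needle is above the dot at (332,210). I'll close with a firm grip.

Emit:
step_arm([
  {"grip":0,"offset":[0,0,0],"turn":[0,0,0]},
  {"grip":-0.5,"offset":[0,0,0],"turn":[0,0,0]},
  {"grip":-0.5,"offset":[0,0,0],"turn":[0,0,0]},
  {"grip":-0.5,"offset":[0,0,0],"turn":[0,0,0]},
  {"grip":-0.5,"offset":[0,0,0],"turn":[0,0,0]},
], newtons=55)

```text
t: 11.28
eef_pos: [0.5032, 0.2024, 0.0865]
tool_rot: [0.992, 0.123, 0.0, -0.001]
force: [-1.5, 9.1, 0.9]
opening: 0.0315
```

```bash
python3 st.py
```

```text
11.28 [0.5032 0.2024 0.0865] jaw yaw -1.3239 z [-0.     0.002 -1.   ] F [-1.5  9.1  0.9] 0.0315 q [0.16 0.56 1.56 0.   1.02 1.49]
```

Emit:
step_arm([
  {"grip":-0.5,"offset":[-0.05,0.15,0],"turn":[0,0,0]},
  {"grip":-0.5,"offset":[-0.5,0.05,0],"turn":[0,0,0]},
  {"grip":-0.5,"offset":[-1.2,-0.15,0],"turn":[0,0,0]},
  {"grip":-0.5,"offset":[-1.9,-0.3,0],"turn":[0,0,0]},
  {"grip":-0.5,"offset":[-2.5,-0.46,0],"turn":[0,0,0]},
])

```text
t: 11.9
eef_pos: [0.4796, 0.1966, 0.0866]
tool_rot: [0.992, 0.123, 0.002, -0.0]
force: [8.1, 2.8, -5.4]
opening: 0.0316
```

```bash
python3 st.py; python3 cap.py side 8 220 100 160 120 5
```

```text
11.9 [0.4796 0.1966 0.0866] jaw yaw -1.3243 z [ 0.004  0.001 -1.   ] F [ 8.1  2.8 -5.4] 0.0316 q [0.16 0.52 1.63 0.   0.98 1.48]
```

View pics/side8.png

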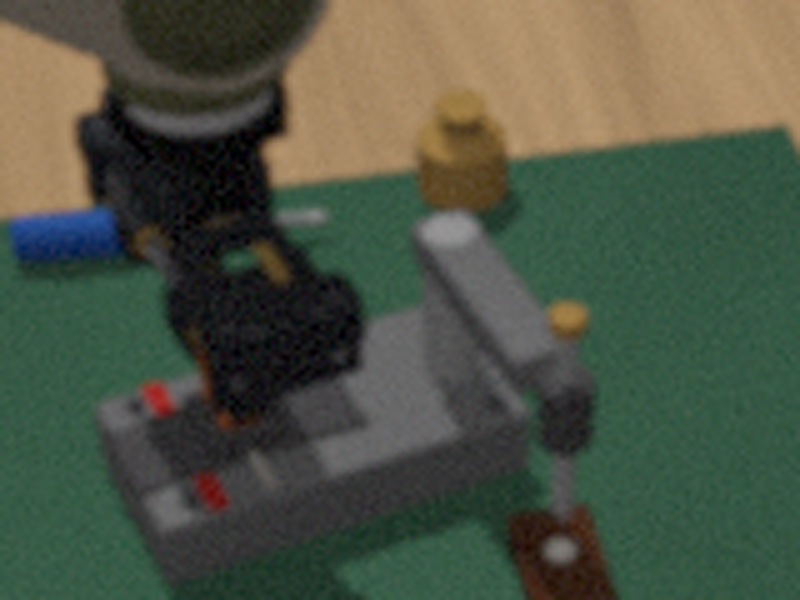

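The handle follows: the pointer is at about (273,193), the needle has come down, and the dot is below it. I'll pull the rest of the way.

Emit:
step_arm([
  {"grip":-0.5,"offset":[-0.6,-0.15,0],"turn":[0,0,0]},
  {"grip":-0.5,"offset":[-1.3,-0.32,0],"turn":[0,0,0]},
  {"grip":-0.5,"offset":[-2.0,-0.5,0],"turn":[0,0,0]},
  {"grip":-0.5,"offset":[-2.45,-0.62,0],"turn":[0,0,0]},
  {"grip":-0.5,"offset":[-2.45,-0.62,0],"turn":[0,0,0]},
])

```text
t: 12.58
eef_pos: [0.4558, 0.1906, 0.0866]
tool_rot: [0.992, 0.123, 0.003, -0.0]
force: [10.3, 3.6, -9.2]
opening: 0.0315
```

```bash
python3 st.py; python3 cap.py side 9 220 100 160 120 5; python3 cap.py top 9 220 150 130 120 5
```

```text
12.57 [0.4558 0.1906 0.0866] jaw yaw -1.3244 z [ 0.005  0.001 -1.   ] F [10.3  3.6 -9.2] 0.0315 q [0.16 0.49 1.7  0.   0.94 1.48]
```

View pics/side9.png

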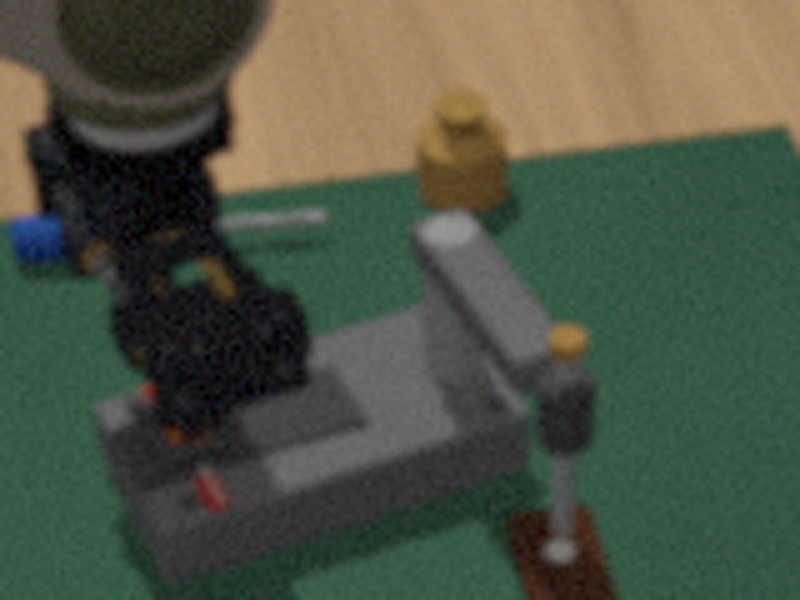

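View pics/top9.png

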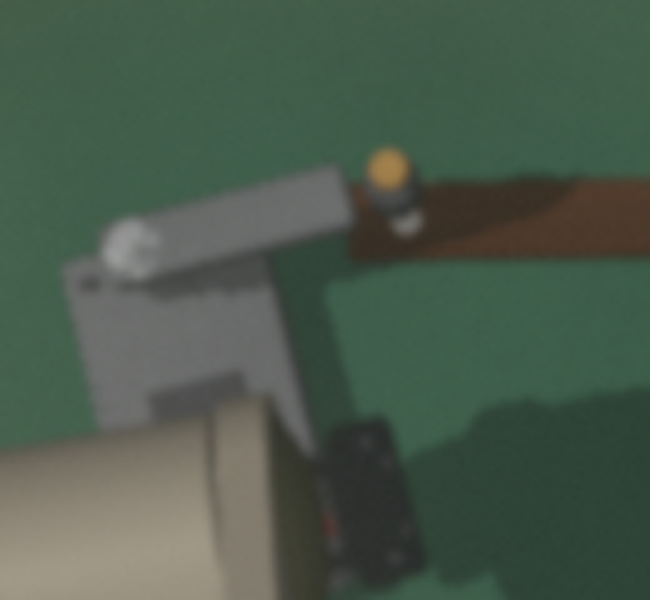

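Emit:
step_arm([
  {"grip":-0.5,"offset":[0,0,0],"turn":[0,0,0]},
  {"grip":-0.5,"offset":[0,0,0],"turn":[0,0,0]},
  {"grip":-0.5,"offset":[0,0,0],"turn":[0,0,0]},
  {"grip":-0.5,"offset":[0,0,0],"turn":[0,0,0]},
  {"grip":-0.5,"offset":[0,0,0],"turn":[0,0,0]},
])

```text
t: 13.3
eef_pos: [0.456, 0.1906, 0.0866]
tool_rot: [0.992, 0.123, 0.003, -0.0]
force: [10.9, 3.9, -8.5]
opening: 0.0315
```

```bash
python3 st.py; python3 cap.py side 10 245 180 40 30 20; python3 -c "
from h import *
c=pickle.load(open('side10.pkl','rb'));a=np.array([.5224,.2066]);t=.2475
e=np.array([np.cos(t),np.sin(t)]);n=np.array([-e[1],e[0]])
for h in(.045,.05,.055):
  print(h,[(proj(c,[*(a+e*(-.02-h)+n*y),.041])[0]).round(1).tolist() for y in(-.045,-.03)])
t=pickle.load(open('side0.pkl','rb')) if 0 else None
W=lambda f:pickle.load(open(f,'rb'))
"
```

```text
13.3 [0.456  0.1906 0.0866] jaw yaw -1.3244 z [ 0.005  0.001 -1.   ] F [10.9  3.9 -8.5] 0.0315 q [0.16 0.49 1.7  0.   0.94 1.48]
0.045 [[265.5, 199.1], [263.2, 195.1]]
0.05 [[263.5, 199.7], [261.2, 195.7]]
0.055 [[261.5, 200.4], [259.2, 196.4]]
```

View pics/side10.png

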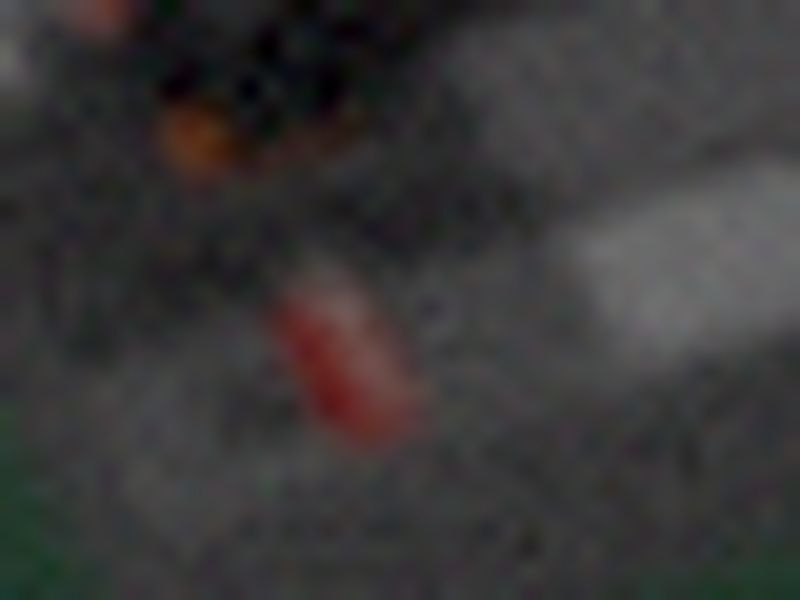

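The pointer sits in the red patch at about (262,198), slightly short of its middle, so I'll pull about 1 mm more.

Emit:
step_arm([
  {"grip":-0.5,"offset":[-0.1,-0.02,0],"turn":[0,0,0]},
  {"grip":-0.5,"offset":[-0.1,-0.02,0],"turn":[0,0,0]},
  {"grip":-0.5,"offset":[-0.1,-0.02,0],"turn":[0,0,0]},
  {"grip":-0.5,"offset":[-0.1,-0.02,0],"turn":[0,0,0]},
  {"grip":-0.5,"offset":[-0.1,-0.02,0],"turn":[0,0,0]},
])

```text
t: 13.98
eef_pos: [0.4551, 0.1904, 0.0866]
tool_rot: [0.992, 0.123, 0.003, -0.0]
force: [10.2, 3.6, -8.9]
opening: 0.0314
```

```bash
python3 st.py; python3 cap.py side 11 240 150 120 90 6
```

```text
13.97 [0.4551 0.1904 0.0866] jaw yaw -1.3244 z [ 0.005  0.001 -1.   ] F [10.2  3.6 -8.9] 0.0314 q [0.16 0.49 1.7  0.   0.94 1.48]
```

View pics/side11.png

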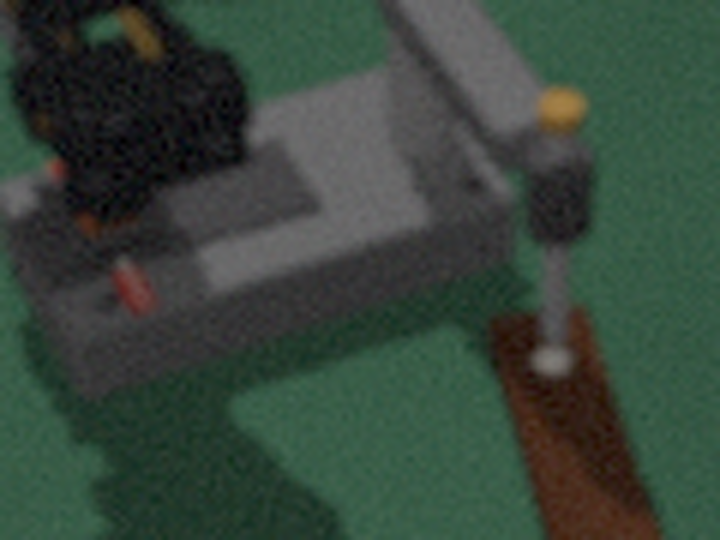

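The pointer at about (262,197) lies within the red patch, and the needle comes down on the dot at (332,209). The grip and force are steady, so I'll hand in.

```bash
python3 -c "
from cell import manip
print(manip.finish_job())"; python3 st.py
```

```text
the job is handed in; nothing more can be done
None
the job is handed in; nothing more can be done
```

I slid the blank along the bench with the gripper, turning it about 67°, until its white dot lay under the needle. I then released it, gripped the orange handle and pulled it into the red band. The job was handed in at about 14 s with the handle still held; no verdict was reported.

**Last checks:**
- **Dot under needle:** the dot was about 2 mm from the needle axis before the pull, measured from both cameras (limit 7 mm). After the pull, the pictures show the needle meeting the dot.
- **Handle:** the gripper travelled about 50 mm with the handle, and the pointer is inside the red patch. The pictures suggest it sits a millimetre or two short of the middle.
- **Hold:** I read a steady pull of about 11 N (with about 9 N downwards) at the 55 N grip.
- **Blank:** it looked flat and stayed in place throughout.
- **Other objects:** I planned the moves to keep clear of all four. The jar, tin and weight looked unmoved in later pictures, as did the visible part of the screwdriver. I did not measure any of them again at the end.

**Disagreement:** the needle tip read directly from the side view came out about 8 mm further along y than its brass cap. The tip blurs into the background, so I relied on the cap and on fitting the stand's position, which agreed with each other to about 3 mm.

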